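# Close up the air manifold and set its flow control

## Robot

A 6-joint arm with a two-finger parallel gripper is mounted at the origin on a cart in front of the work surface, level with it; the furniture and walls round the work are solid. World frame = base frame: x ahead of the robot, y to its left, z up, the work surface at z = 0. Lengths are in m, angles in rad, forces in N, time in s.
With the tool pointing down it reaches from about 0.375 to 0.925 m from the base axis. Payload 5.7 kg.
Tool frame: the origin (TCP) lies at the very end of the fingers, on their centre line; the grasp point (between the pads) lies 19 mm behind it (arm.tcp_to_grasp is the distance from the TCP to the grasp point, in m); z points along the fingers, x is the direction in which the jaws open and shut, and the axes are right-handed (so a half turn about z gives the same grasp; the last joint's range is limited). The gripper opens to 85 mm and grips with 20 to 120 N. Pads are 22 mm wide; open, the fingers measure 114 mm over their backs; the gripper's body (76 mm by 85 mm) begins 54 mm behind the grasp point. The pads swing forward as they close: fully open they stand 13 mm farther back than shut.
Start: joints at [1.118, 0.359, 1.51, -0, 1.272, -0.115], TCP at [0.199, 0.566, 0.231] pointing down, gripper open.
Joint ranges: [-2.97, 2.97], [-1.01, 2.36], [0.21, 2.38], [-0.96, 4.11], [0.2, 2.71], [-2.98, 2.98]. Speed limits (rad/s): [2.39, 2.39, 3.14, 3.14, 3.14, 3.14].

## Interface

Orientations are given as [roll, pitch, yaw] about the fixed x, y, z axes, in that order (R = Rz(yaw) Ry(pitch) Rx(roll)).
In Python, from rig import sense, eyes, arm gives the robot as it stands. The module is installed in compiled form; this text tells all that it offers.
- The arm moves only by the tool send_rows, never from a script. Its argument "targets" is a list of rows, each an object of numbers: "tx", "ty", "tz": the shift along the tool's x, y, z normalised to -1 to 1, where 1 is 0.03 m; "rx", "ry", "rz": the turn, a rotation vector about the tool's x, y, z normalised to -1 to 1, where 1 is 0.5 rad. A call has 1 to 10 rows; each row shifts and turns the commanded pose from where the row before left it, along the tool's axes as they then stand; what a row does not reach is not made up. A row lasts 1/8 s, in which the tool goes at most 62.5 mm and 10.7 degrees, less where a joint would pass 70% of its speed; a pose out of reach is approached as far as the arm can. A call with a number of a shift or a turn outside -1 to 1 is refused whole. A call with a gripper value outside its range is refused whole. "jaw" is the closure, from -1 (fully open) to 1 (shut), so that 0 is half open, set as the call begins (left out, the last holds). The fingers move at their own pace and stop on an object; "squeeze" is the grip in N (left out, the last holds). Time passes only in rows, so rows that do not move let the fingers close. It gives the time, the measured TCP pose, the force and the opening at its end, in the units of the state.
- sense(): the state, without advancing time (a new reading comes with each control period).
- eyes.read_camera(name): name is "side" or "top"; returns the picture (384x512x3 uint8, blue, green, red); there is no depth.
- eyes.camera_info(name): a dict with "vfov" (degrees; the focal length in pixels is half the picture's height over the tangent of half this angle, whatever the lens; pixels are square), "cx", "cy" (the principal point, pixels), "xyz" and "orientation" of the camera in the world. Camera axes: x right, y down, z forward; pixel columns grow to the right and rows downward; lengths in m; the calibration is good to about 2 mm. A picture is of the moment at which its call begins. camera_info takes no time and is no camera call.
- arm.sign_off(): hands the job in, once; it reports no verdict.
The state is a dict: "clock": time; "joint_pos": joint angles; "dq": joint speeds; "effort": joint torques, N m; "eef_pos": TCP position; "orientation": TCP orientation; "wrist_force": force on the tool from outside, world axes, zero at the start; "ft_torque": the same for the moment, N m; "opening": opening from 0.0 (shut) to 1.0 (fully open).
Only numpy, scipy, OpenCV 4.12 (cv2) and the standard library are available. Lean on these libraries where they do the work, as an engineer would, in place of code of your own. Each camera call takes 0.05 s, during which the arm holds its last target. There are 200 camera calls.

## Task

Finish the bench air manifold: slide the loose flow-control block along its rail until it butts flush against the block next to it, with no gap left. Then screw the knurled cap on that block down (clockwise) until it bottoms out, back it off a quarter turn, and finish while still holding the cap firmly at that setting, so that a colleague can run the lock ring up against it; the block must still be flush then, and the loose things lying round the manifold stay where they are.

Things in the scene. Friction and masses are not known exactly. Their poses are not given: they have to be found in the camera images.
- manifold: Air manifold fixed on the bench: plywood board 130 (x) x 310 (y) x 12 mm with a 35 mm steel top-hat rail along its y axis, rail top 19.5 mm above the bench, rail ends at y = -142 and +142 mm. Origin: centre of the board's underside, on the bench; z up. Two blocks are fixed on its +y half; the loose flow-control block stands further towards -y and the rail beyond it is empty.
- outlet_block: Fixed neighbour of the loose block: aluminium, 60 (x) x 46 (y) x 46 mm, top 65.5 mm above the bench, low brass plug on top, two tube fittings on its front (-x) face that stick out 18 mm. Origin: centre of its underside, at y = +39 mm of the manifold, 19.5 mm above the bench; its -y face is the one to butt against.
- inlet_block: Fixed block of the same size at the +y end, at y = +85 mm of the manifold. A dial gauge 52 mm wide is screwed into its front (-x) face, dial up, reaching x = -96 mm, and an air coupler on its +y side reaches y = 167 mm. Origin: centre of its underside.
- block_center (a point): Centre of the loose flow-control block: aluminium, 60 (x) x 46 (y) x 46 mm, axes parallel to the manifold's; this point is 42.5 mm above the bench, the block's top 65.5 mm. Its lowest 9 mm are a black rail foot, 52 mm in x. The knurled cap stands in the middle of its top; a tube fitting sticks out of its front (-x) face by 18 mm.
- flow_block (a joint): Slide of the flow-control block on the rail, m: 0 = butted flush against the outlet block (hard stop), value = width of the gap, growing towards the manifold's -y, at most 0.045. Stiff: about 8 N moves it, and it stays where it is left. It cannot lift or turn on the rail.
- cap: Dark steel knurled cap on the flow-control block, a cylinder 32 mm in diameter, 28 mm high, with a white index line on top; axis vertical. Origin: centre of its underside, 78.8 mm above the bench when bottomed out (top 107 mm); it rises 3 mm per turn. Below it on the block's top: a steel lock ring 25 mm wide, 5 mm high, on a brass hexagon 24 mm across flats, 8 mm high. x axis: towards the index line.
- cap_turn (a joint): Angle of the cap on its right-hand thread, rad: 0 = bottomed out (hard stop), growing as it is unscrewed (anticlockwise seen from above), at most 5.5. It turns with a friction of about 0.06 N m and stays where it is left. One turn = 6.283.
- ptfe_spool: Bystander: white spool of thread seal tape lying flat, 52 mm in diameter, 16 mm high, in front of the manifold; origin: centre of its underside. Loose.
- coupler_a: Bystander: steel air coupler lying on its side, 29 x 83 x 28 mm, long along its y axis, beyond the free end of the rail; origin: centre of its underside. Loose.
- tape_roll: Bystander: roll of paper tape lying flat, 92 mm in diameter, 24 mm high, behind the manifold; origin: centre of its underside. Loose.

How it is judged:
By the outcome, as a careful person would: the job done as asked, in the order asked, and still so for the second after the job is handed in, while the arm keeps its last pose, push and grip.
It also fails if it takes over 64 s, if anything falls off the work surface, if the arm or the gripper's body presses on something with over 40 N, if the wrist force passes 120 N, or if a joint passes its speed limit or range.

## Working session

There is one attempt and no reset: what is moved stays moved. The work goes in short steps, Python scripts to look and compute and a tool call to move; the robot and the scene stay as the last step left them, time stands still between calls to the robot, and variables do not carry over. Pictures are saved under pics/ and viewed, about 8 in all and at most 12, crops included, and the job is handed in when it is done.

Besides the shell and the picture viewer there is one more tool, called after "Call:" in YAML: its name, and indented under it one key for each argument. send_rows: Moves the arm, as the interface text tells. Its arguments: {"type":"object","properties":{"targets":{"type":"array"},"jaw":{"type":"number"},"squeeze":{"type":"number"}},"required":["targets"]}

```bash
mkdir -p pics
python3 - <<'E'
from rig import sense, eyes, arm
import cv2
for n in("side","top"):
    print(n,eyes.camera_info(n)); cv2.imwrite(f"pics/{n}0.png",eyes.read_camera(n))
s=sense();print(s); print(arm.tcp_to_grasp)
E
```

```text
side {'vfov': 51.52084380128048, 'cx': 261.7450801628987, 'cy': 195.2539036592702, 'xyz': array([0.55828902, 0.73844868, 0.62104858]), 'orientation': array([-2.18445327, -0.01664741,  3.1104612 ])}
top {'vfov': 56.87144680518643, 'cx': 255.17725849912648, 'cy': 183.32863358416253, 'xyz': array([ 0.39292648, -0.03203762,  0.92071894]), 'orientation': array([-2.99390439,  0.00411453, -1.57087319])}
{'clock': 0.1, 'joint_pos': array([ 1.11790932e+00,  3.59419256e-01,  1.51131290e+00, -2.28964736e-05,
        1.27251109e+00, -1.15106620e-01]), 'dq': array([ 0.00058898, -0.00190057, -0.00249717, -0.00045679,  0.00118079,
        0.00059082]), 'effort': array([-3.22058668e-04, -5.28648591e+01, -2.79348850e+01, -1.81183486e-04,
        4.97675588e-03,  1.95281393e-05]), 'eef_pos': array([0.19858685, 0.56553799, 0.23055012]), 'orientation': array([-3.14142481e+00,  1.64218088e-03,  1.23302282e+00]), 'wrist_force': array([-0.39862199,  0.41305018,  0.1129152 ]), 'ft_torque': array([-0.02964232, -0.02406978, -0.01178688]), 'opening': 0.9996135663719242}
0.0187
```

View pics/side0.png

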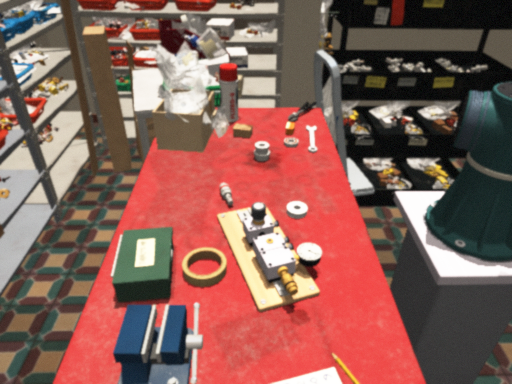

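View pics/top0.png

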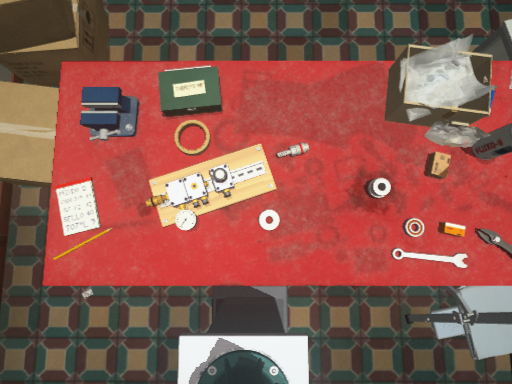

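The side view shows the manifold at about (268,255) with the cap at (259,210). The top view has the board at about (212,186), the cap at (219,174), the spool at (269,219), the tape roll at (192,137) and the coupler at (293,151). The arm is clear of all of them.

```bash
cat > h.py <<'E'
import numpy as np,cv2
from scipy.spatial.transform import Rotation as Ro
from rig import sense,eyes,arm
def ray(n,u,v):
    c=eyes.camera_info(n);f=192/np.tan(np.radians(c['vfov']/2))
    d=Ro.from_euler('xyz',c['orientation']).apply([(u-c['cx'])/f,(v-c['cy'])/f,1]);return np.array(c['xyz']),d
def plane(n,u,v,z):
    o,d=ray(n,u,v);return o+d*(z-o[2])/d[2]
def tri(a,b):
    (o,d),(p,e)=ray("side",*a),ray("top",*b)
    t=np.linalg.lstsq(np.c_[d,-e],p-o,rcond=None)[0];x,y=o+d*t[0],p+e*t[1];return (x+y)/2,np.linalg.norm(x-y)
def pix(n,P):
    c=eyes.camera_info(n);f=192/np.tan(np.radians(c['vfov']/2))
    q=Ro.from_euler('xyz',c['orientation']).inv().apply(np.array(P)-c['xyz']);return q[0]/q[2]*f+c['cx'],q[1]/q[2]*f+c['cy']
E
python3 - <<'E'
from h import *
im=cv2.imread("pics/top0.png")
hsv=cv2.cvtColor(im,cv2.COLOR_BGR2HSV)
# red bench vs. rest around the manifold
red=((hsv[...,0]<6)|(hsv[...,0]>170))&(hsv[...,1]>130)
m=(~red).astype(np.uint8); 
n,l,st,ce=cv2.connectedComponentsWithStats(m)
k=l[165,250]; mm=cv2.morphologyEx((l==k).astype(np.uint8),cv2.MORPH_OPEN,np.ones((23,23)))
c=max(cv2.findContours(mm,0,2)[0],key=cv2.contourArea)
r=cv2.minAreaRect(c);b=cv2.boxPoints(r);print(r)
for p in b:print(p,plane("top",*p,0.012))
c0=im[130:240,140:320];cv2.imwrite("pics/tc.png",cv2.resize(c0,None,fx=4.4,fy=4.4,interpolation=cv2.INTER_CUBIC))
s=cv2.imread("pics/side0.png")[170:320,170:340];cv2.imwrite("pics/sc.png",cv2.resize(s,None,fx=4,fy=4,interpolation=cv2.INTER_CUBIC))
E
```

```text
((211.75003051757812, 187.75), (56.288543701171875, 122.3801498413086), 71.56504821777344)
[144.80002 180.40001] [0.53600827 0.25841701 0.012     ]
[260.90002 141.7    ] [ 0.63909195 -0.04340864  0.012     ]
[278.70004 195.09999] [ 0.4974009  -0.08894132  0.012     ]
[162.60004 233.8    ] [0.39866877 0.20685707 0.012     ]
```

View pics/tc.png

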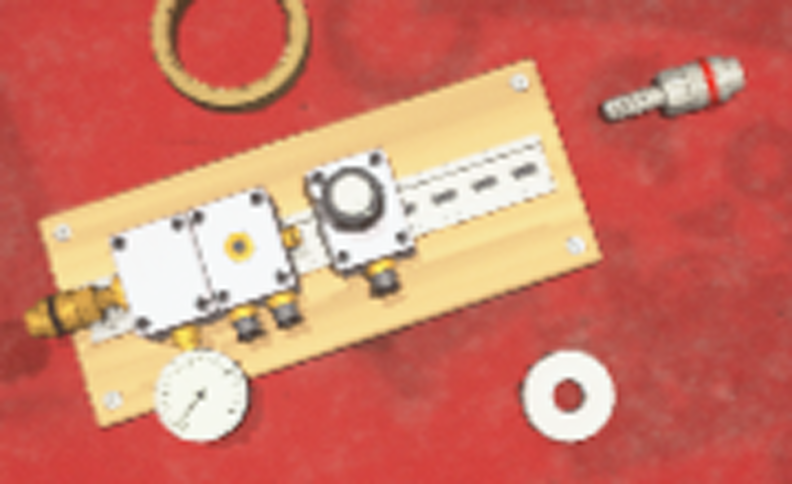

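View pics/sc.png

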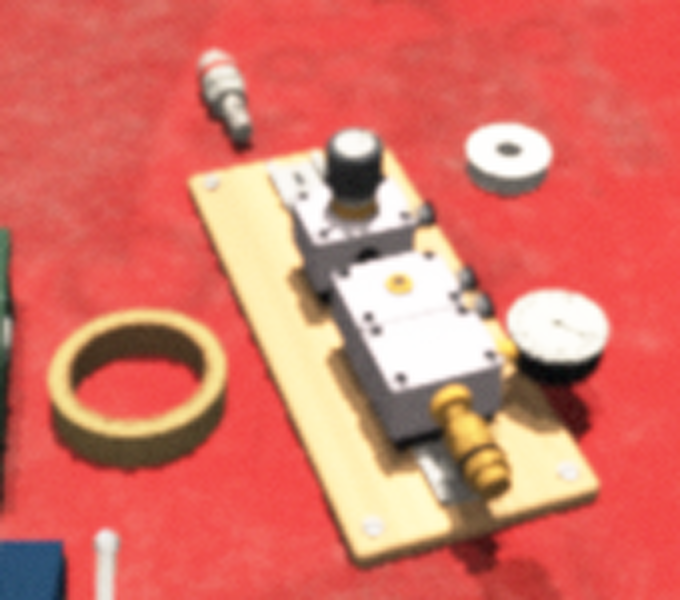

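The crops are clear. In the top crop the board corners are (40,217), (532,60), (602,258) and (103,428), and the cap top centre is (353,197). In the side crop the cap top centre is about (355,146). The gap towards the outlet block is open.

Run:
```python
from h import *
T=lambda u,v:((u+.5)/4.4+139.5,(v+.5)/4.4+129.5)
S=lambda u,v:((u+.5)/4+169.5,(v+.5)/4+169.5)
B=np.array([plane("top",*T(*p),.012) for p in[(40,217),(532,60),(602,258),(103,428)]])
print(B, [np.linalg.norm(B[i]-B[(i+1)%4]) for i in range(4)]);c=B.mean(0);
y=(B[0]-B[1]+B[3]-B[2])[:2];y/=np.linalg.norm(y);x=np.array([y[1],-y[0]]);print("c",c,"yaxis",y,"yaw",np.arctan2(x[1],x[0]))
Bs=np.array([plane("side",*S(*p),.012) for p in[(190,178),(357,563),(598,492),(392,150)]]);print(Bs)
def loc(P):d=P[:2]-c[:2];return d@x,d@y,P[2]
print("cap tri",*tri(S(355,146),T(353,197)))
for n,p in(("top",T(353,197)),("side",S(355,146))):
  P=plane(n,*p,.1085);print(n,P,loc(P))
print("plug",loc(plane("top",*T(239,246),.067)))
print("loose corners",[np.round(loc(plane("top",*T(*p),.0655)),4) for p in[(305,172),(383,150),(413,253),(335,275)]])
print("fixed",[np.round(loc(plane("top",*T(*p),.0655)),4) for p in[(112,238),(265,187),(298,292),(145,335)]])
for p,z in((T(569,395),.016),(T(680,88),.02),(T(232,28),.024)):print(plane("top",*p,z))
```

```text
[[ 0.53986387  0.24843213  0.012     ]
 [ 0.63489012 -0.04240412  0.012     ]
 [ 0.51521911 -0.08325446  0.012     ]
 [ 0.41610457  0.20644847  0.012     ]] [np.float64(0.3059668527031925), np.float64(0.12645118145204465), np.float64(0.3061886262897087), np.float64(0.13068662199645262)]
c [0.52651941 0.08230551 0.012     ] yaxis [-0.31715054  0.94837521] yaw 0.32272339897800834
[[ 0.63461833 -0.04509257  0.012     ]
 [ 0.53837072  0.25085027  0.012     ]
 [ 0.4180431   0.20974635  0.012     ]
 [ 0.50786451 -0.07291332  0.012     ]]
cap tri [0.53518594 0.05330947 0.10943473] 0.0010049106512702041
top [0.53484488 0.05347405 0.1085    ] (np.float64(-0.0012482482975596718), np.float64(-0.029983467547857967), np.float64(0.10850000000000004))
side [0.53563195 0.05187863 0.1085    ] (np.float64(-0.0010077939261627748), np.float64(-0.03174614053579865), np.float64(0.10850000000000004))
plug (np.float64(0.0008563253647175667), np.float64(0.040014813983768265), np.float64(0.06700000000000006))
loose corners [array([ 0.0293, -0.007 ,  0.0655]), array([ 0.0274, -0.0521,  0.0655]), array([-0.0332, -0.05  ,  0.0655]), array([-0.0312, -0.0054,  0.0655])]
fixed [array([0.0278, 0.1057, 0.0655]), array([0.0283, 0.0167, 0.0655]), array([-0.0337,  0.0168,  0.0655]), array([-0.0297,  0.1037,  0.0655])]
[ 0.43487415 -0.06326707  0.016     ]
[ 0.61561779 -0.12985643  0.02      ]
[0.65142771 0.13568012 0.024     ]
```

Call:
send_rows:
  targets:
    - {"rz": -0.343}
    - {"rz": -0.343}
    - {"rz": -0.343}
    - {"rz": -0.343}
    - {"rz": -0.343}
    - {"rz": -0.343}
    - {"rz": -0.343}
    - {"rz": -0.343}
    - {"rz": -0.343}
    - {"rz": -0.343}
  jaw: -1
  squeeze: 60

```text
schema error: expected keys tx, ty, tz, rx, ry, rz
```

```bash
cat >> h.py <<'E'
def to(P):
    s=sense();R=Ro.from_euler('xyz',s['orientation']);d=R.inv().apply(np.array(P)-s['eef_pos'])
    print("t",round(s['clock'],2),"pos",s['eef_pos'].round(4),"rpy",s['orientation'].round(3),"units",(d/.03).round(3),"F",s['wrist_force'].round(1),"M",s['ft_torque'].round(2),"q6",s['joint_pos'][5].round(3),"open",round(s['opening'],3))
E
python3 -c "
from h import *
to([.535,.053,.16])"
```

```text
t 0.1 pos [0.1986 0.5655 0.2306] rpy [-3.141e+00  2.000e-03  1.233e+00] units [-12.399  16.242   2.369] F [-0.4  0.4  0.1] M [-0.03 -0.02 -0.01] q6 -0.115 open 1.0
```

All six keys are required in every row.

Call:
send_rows:
  targets:
    - {"tx": 0, "ty": 0, "tz": 0, "rx": 0, "ry": 0, "rz": -0.343}
    - {"tx": 0, "ty": 0, "tz": 0, "rx": 0, "ry": 0, "rz": -0.343}
    - {"tx": 0, "ty": 0, "tz": 0, "rx": 0, "ry": 0, "rz": -0.343}
    - {"tx": 0, "ty": 0, "tz": 0, "rx": 0, "ry": 0, "rz": -0.343}
    - {"tx": 0, "ty": 0, "tz": 0, "rx": 0, "ry": 0, "rz": -0.343}
    - {"tx": 0, "ty": 0, "tz": 0, "rx": 0, "ry": 0, "rz": -0.343}
    - {"tx": 0, "ty": 0, "tz": 0, "rx": 0, "ry": 0, "rz": -0.343}
    - {"tx": 0, "ty": 0, "tz": 0, "rx": 0, "ry": 0, "rz": -0.343}
    - {"tx": 0, "ty": 0, "tz": 0, "rx": 0, "ry": 0, "rz": -0.343}
    - {"tx": 0, "ty": 0, "tz": 0, "rx": 0, "ry": 0, "rz": -0.343}
  jaw: -1
  squeeze: 60

```text
clock: 1.35
eef_pos: [0.1987, 0.5657, 0.2307]
orientation: [-3.14, -0.0, 2.954]
wrist_force: [-0.6, -0.1, -0.4]
opening: 1.004
```

```bash
python3 -c "
from h import *
to([.535,.053,.19])"
```

```text
t 1.35 pos [0.1987 0.5657 0.2307] rpy [-3.14  -0.     2.954] units [-14.207 -14.693   1.371] F [-0.6 -0.1 -0.4] M [ 0.04  0.   -0.02] q6 -1.836 open 1.004
```

Call:
send_rows:
  targets:
    - {"tx": -0.71, "ty": -0.735, "tz": 0.069, "rx": 0, "ry": 0, "rz": 0}
    - {"tx": -0.71, "ty": -0.735, "tz": 0.069, "rx": 0, "ry": 0, "rz": 0}
    - {"tx": -0.71, "ty": -0.735, "tz": 0.069, "rx": 0, "ry": 0, "rz": 0}
    - {"tx": -0.71, "ty": -0.735, "tz": 0.069, "rx": 0, "ry": 0, "rz": 0}
    - {"tx": -0.71, "ty": -0.735, "tz": 0.069, "rx": 0, "ry": 0, "rz": 0}
    - {"tx": -0.71, "ty": -0.735, "tz": 0.069, "rx": 0, "ry": 0, "rz": 0}
    - {"tx": -0.71, "ty": -0.735, "tz": 0.069, "rx": 0, "ry": 0, "rz": 0}
    - {"tx": -0.71, "ty": -0.735, "tz": 0.069, "rx": 0, "ry": 0, "rz": 0}
    - {"tx": -0.71, "ty": -0.735, "tz": 0.069, "rx": 0, "ry": 0, "rz": 0}
    - {"tx": -0.71, "ty": -0.735, "tz": 0.069, "rx": 0, "ry": 0, "rz": 0}

```text
clock: 2.6
eef_pos: [0.3656, 0.3077, 0.2103]
orientation: [-3.141, -0.0, 2.948]
wrist_force: [0.1, 0.7, 0.0]
opening: 1.0
```

Call:
send_rows:
  targets:
    - {"tx": -0.71, "ty": -0.735, "tz": 0.069, "rx": 0, "ry": 0, "rz": 0}
    - {"tx": -0.71, "ty": -0.735, "tz": 0.069, "rx": 0, "ry": 0, "rz": 0}
    - {"tx": -0.71, "ty": -0.735, "tz": 0.069, "rx": 0, "ry": 0, "rz": 0}
    - {"tx": -0.71, "ty": -0.735, "tz": 0.069, "rx": 0, "ry": 0, "rz": 0}
    - {"tx": -0.71, "ty": -0.735, "tz": 0.069, "rx": 0, "ry": 0, "rz": 0}
    - {"tx": -0.71, "ty": -0.735, "tz": 0.069, "rx": 0, "ry": 0, "rz": 0}
    - {"tx": -0.71, "ty": -0.735, "tz": 0.069, "rx": 0, "ry": 0, "rz": 0}
    - {"tx": -0.71, "ty": -0.735, "tz": 0.069, "rx": 0, "ry": 0, "rz": 0}
    - {"tx": -0.71, "ty": -0.735, "tz": 0.069, "rx": 0, "ry": 0, "rz": 0}
    - {"tx": -0.71, "ty": -0.735, "tz": 0.069, "rx": 0, "ry": 0, "rz": 0}

```text
clock: 3.85
eef_pos: [0.5322, 0.0508, 0.1895]
orientation: [-3.141, -0.001, 2.947]
wrist_force: [0.8, 0.8, -0.3]
opening: 1.002
```

```bash
python3 -c "
from h import *
to([.535,.053,.0765])
s=eyes.read_camera('side')[120:270,170:340];cv2.imwrite('pics/s1.png',cv2.resize(s,None,fx=4,fy=4,interpolation=cv2.INTER_CUBIC))
print('tcp side px',pix('side',sense()['eef_pos']))"
```

```text
t 3.85 pos [0.5322 0.0508 0.1895] rpy [-3.141e+00 -1.000e-03  2.947e+00] units [-0.08   0.094  3.766] F [ 0.8  0.8 -0.3] M [0.01 0.05 0.08] q6 -2.98 open 1.002
tcp side px (np.float64(259.1921403232529), np.float64(173.20532462880846))
```

View pics/s1.png

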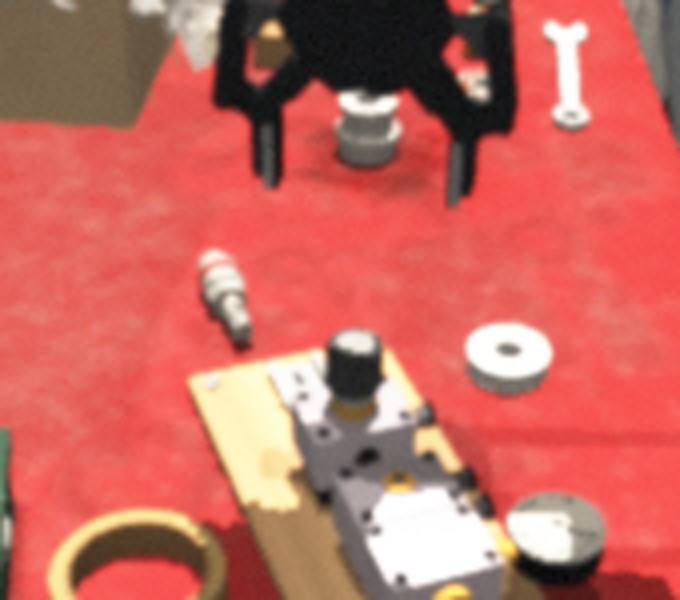

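The gripper hangs above and behind the cap with its fingertips at about (270,187) and (457,205) in the crop. The cap at (354,365) lies between them once projected down. J6 sits at its limit, so I'll turn it back a little before going down.

Call:
send_rows:
  targets:
    - {"tx": 0, "ty": 0, "tz": 0, "rx": 0, "ry": 0, "rz": 0.2}
    - {"tx": 0, "ty": 0, "tz": 0, "rx": 0, "ry": 0, "rz": 0.1}
    - {"tx": 0, "ty": 0, "tz": 0, "rx": 0, "ry": 0, "rz": 0}

```text
clock: 4.28
eef_pos: [0.5317, 0.0517, 0.1896]
orientation: [-3.141, -0.001, 2.798]
wrist_force: [0.9, -1.3, -0.5]
opening: 0.998
```

```bash
python3 -c "
from h import *
to([.535,.053,.076]);print(sense()['joint_pos'])"
```

```text
t 4.28 pos [0.5317 0.0517 0.1896] rpy [-3.141e+00 -1.000e-03  2.798e+00] units [-0.091  0.08   3.786] F [ 0.9 -1.3 -0.5] M [ 0.    0.02 -0.01] q6 -2.829 open 0.998
[-3.18513326e-02  3.08841002e-01  1.70251730e+00 -7.98400761e-04
  1.13102435e+00 -2.82943078e+00]
```

Call:
send_rows:
  targets:
    - {"tx": -0.091, "ty": 0.08, "tz": 0.3, "rx": 0, "ry": 0, "rz": 0}
    - {"tx": 0, "ty": 0, "tz": 0.6, "rx": 0, "ry": 0, "rz": 0}
    - {"tx": 0, "ty": 0, "tz": 0.6, "rx": 0, "ry": 0, "rz": 0}
    - {"tx": 0, "ty": 0, "tz": 0.6, "rx": 0, "ry": 0, "rz": 0}
    - {"tx": 0, "ty": 0, "tz": 0.6, "rx": 0, "ry": 0, "rz": 0}
    - {"tx": 0, "ty": 0, "tz": 0.6, "rx": 0, "ry": 0, "rz": 0}
    - {"tx": 0, "ty": 0, "tz": 0.486, "rx": 0, "ry": 0, "rz": 0}
    - {"tx": 0, "ty": 0, "tz": 0, "rx": 0, "ry": 0, "rz": 0}

```text
clock: 5.28
eef_pos: [0.5344, 0.0531, 0.075]
orientation: [-3.14, -0.002, 2.798]
wrist_force: [-0.2, 0.2, -0.6]
opening: 1.003
```

Call:
send_rows:
  targets:
    - {"tx": 0, "ty": 0, "tz": 0, "rx": 0, "ry": 0, "rz": 0}
    - {"tx": 0, "ty": 0, "tz": 0, "rx": 0, "ry": 0, "rz": 0}
    - {"tx": 0, "ty": 0, "tz": 0, "rx": 0, "ry": 0, "rz": 0}
    - {"tx": 0, "ty": 0, "tz": 0, "rx": 0, "ry": 0, "rz": 0}
    - {"tx": 0, "ty": 0, "tz": 0, "rx": 0, "ry": 0, "rz": 0}
    - {"tx": 0, "ty": 0, "tz": 0, "rx": 0, "ry": 0, "rz": 0}
    - {"tx": 0, "ty": 0, "tz": 0, "rx": 0, "ry": 0, "rz": 0}
    - {"tx": 0, "ty": 0, "tz": 0, "rx": 0, "ry": 0, "rz": 0}
  jaw: 1
  squeeze: 60

```text
clock: 6.28
eef_pos: [0.5361, 0.0529, 0.0771]
orientation: [-3.141, 0.002, 2.797]
wrist_force: [-0.8, 0.0, 6.3]
opening: 0.349
```

```bash
python3 -c "
from h import *
to([.535,.053,.076])
s=eyes.read_camera('side')[150:250,195:325];s=cv2.resize(s,None,fx=4,fy=4,interpolation=cv2.INTER_CUBIC)
t=eyes.read_camera('top')[140:240,150:290];t=cv2.resize(t,(560,400));cv2.imwrite('pics/g1.png',s);cv2.imwrite('pics/g1t.png',t)"
```

```text
t 6.28 pos [0.5361 0.0529 0.0771] rpy [-3.141e+00  2.000e-03  2.797e+00] units [ 0.035 -0.009  0.036] F [-0.8  0.   6.3] M [-0.06  0.14  0.  ] q6 -2.826 open 0.349
```

View pics/g1.png

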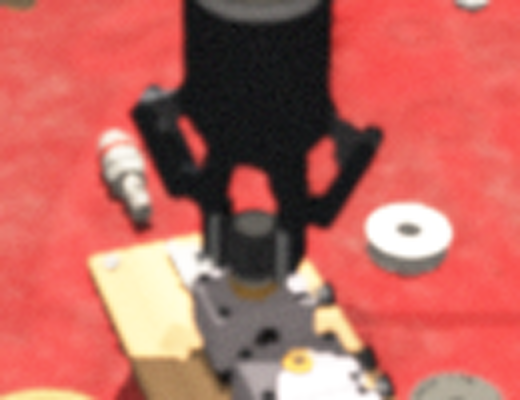

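The side crop shows both pads on the cap at about (250,250), with the gap to the outlet block still open. Now I'll slide it along the rail axis.

Call:
send_rows:
  targets:
    - {"tx": 0.05, "ty": 0.063, "tz": 0, "rx": 0, "ry": 0, "rz": 0}
    - {"tx": 0.05, "ty": 0.063, "tz": 0, "rx": 0, "ry": 0, "rz": 0}
    - {"tx": 0.05, "ty": 0.063, "tz": 0, "rx": 0, "ry": 0, "rz": 0}
    - {"tx": 0.05, "ty": 0.063, "tz": 0, "rx": 0, "ry": 0, "rz": 0}

```text
clock: 6.88
eef_pos: [0.5337, 0.0603, 0.0771]
orientation: [-3.139, 0.004, 2.798]
wrist_force: [1.7, -8.0, 5.3]
opening: 0.347
```

```bash
cat >> h.py <<'E'
def st():
    s=sense();p=s['eef_pos'];x=np.array([.9484,.3172]);y=np.array([-.3172,.9484]);d=p[:2]-[.5361,.0529]
    print("t",round(s['clock'],2),"along",round(d@y*1e3,2),"cross",round(d@x*1e3,2),"z",p[2].round(4),"yaw",s['orientation'].round(4)[2],"F along",round(s['wrist_force'][:2]@y,1),"cross",round(s['wrist_force'][:2]@x,1),"Fz",s['wrist_force'][2].round(1),"M",s['ft_torque'].round(3),"q6",s['joint_pos'][5].round(3),"open",round(s['opening'],3))
E
python3 -c "
from h import *
st()"
```

```text
t 6.88 along 7.76 cross 0.04 z 0.0771 yaw 2.7983 F along -8.1 cross -0.9 Fz 5.3 M [-1.373 -0.056 -0.082] q6 -2.809 open 0.347
```

Call:
send_rows:
  targets:
    - {"tx": 0.05, "ty": 0.063, "tz": 0, "rx": 0, "ry": 0, "rz": 0}
    - {"tx": 0.05, "ty": 0.063, "tz": 0, "rx": 0, "ry": 0, "rz": 0}
    - {"tx": 0.05, "ty": 0.063, "tz": 0, "rx": 0, "ry": 0, "rz": 0}
    - {"tx": 0.05, "ty": 0.063, "tz": 0, "rx": 0, "ry": 0, "rz": 0}
    - {"tx": 0.05, "ty": 0.063, "tz": 0, "rx": 0, "ry": 0, "rz": 0}
    - {"tx": 0.0, "ty": 0.0, "tz": 0, "rx": 0, "ry": 0, "rz": 0}

```text
clock: 7.62
eef_pos: [0.5297, 0.072, 0.0771]
orientation: [-3.139, 0.003, 2.798]
wrist_force: [0.6, -7.2, 5.5]
opening: 0.35
```

```bash
python3 -c "
from h import *
st()"
```

```text
t 7.62 along 20.15 cross -0.02 z 0.0771 yaw 2.7984 F along -7.0 cross -1.7 Fz 5.5 M [-1.22  -0.052 -0.023] q6 -2.788 open 0.35
```

Call:
send_rows:
  targets:
    - {"tx": 0.04, "ty": 0.05, "tz": 0, "rx": 0, "ry": 0, "rz": 0}
    - {"tx": 0, "ty": 0, "tz": 0, "rx": 0, "ry": 0, "rz": 0}

```text
clock: 7.88
eef_pos: [0.5291, 0.0737, 0.0771]
orientation: [-3.139, 0.003, 2.798]
wrist_force: [1.0, -7.8, 5.0]
opening: 0.346
```

```bash
python3 -c "
from h import *
st()"
```

```text
t 7.88 along 21.98 cross -0.05 z 0.0771 yaw 2.7983 F along -7.7 cross -1.5 Fz 5.0 M [-1.206 -0.045 -0.018] q6 -2.784 open 0.346
```

Call:
send_rows:
  targets:
    - {"tx": 0.04, "ty": 0.05, "tz": 0, "rx": 0, "ry": 0, "rz": 0}
    - {"tx": 0, "ty": 0, "tz": 0, "rx": 0, "ry": 0, "rz": 0}

```text
clock: 8.12
eef_pos: [0.5285, 0.0756, 0.0771]
orientation: [-3.139, 0.003, 2.798]
wrist_force: [0.5, -7.5, 4.8]
opening: 0.354
```

```bash
python3 -c "
from h import *
st()"
```

```text
t 8.12 along 23.91 cross -0.02 z 0.0771 yaw 2.7984 F along -7.3 cross -1.9 Fz 4.8 M [-1.231 -0.012 -0.019] q6 -2.781 open 0.354
```

Call:
send_rows:
  targets:
    - {"tx": 0.04, "ty": 0.05, "tz": 0, "rx": 0, "ry": 0, "rz": 0}
    - {"tx": 0, "ty": 0, "tz": 0, "rx": 0, "ry": 0, "rz": 0}

```text
clock: 8.38
eef_pos: [0.5284, 0.0758, 0.0771]
orientation: [-3.137, 0.005, 2.799]
wrist_force: [2.3, -14.6, 4.3]
opening: 0.349
```

```bash
python3 -c "
from h import *
st()"
```

```text
t 8.38 along 24.2 cross 0.01 z 0.0771 yaw 2.7993 F along -14.6 cross -2.4 Fz 4.3 M [-2.327 -0.265 -0.012] q6 -2.777 open 0.349
```

The stop was reached at 24.1 mm, which matches the measured gap, and the force rose to 15 N without further motion. Next I'll screw clockwise with the push held on.

Call:
send_rows:
  targets:
    - {"tx": 0, "ty": 0, "tz": 0.003, "rx": 0, "ry": 0, "rz": 0.3}
    - {"tx": 0, "ty": 0, "tz": 0.003, "rx": 0, "ry": 0, "rz": 0.3}
    - {"tx": 0, "ty": 0, "tz": 0.003, "rx": 0, "ry": 0, "rz": 0.3}
    - {"tx": 0, "ty": 0, "tz": 0.003, "rx": 0, "ry": 0, "rz": 0.3}

```text
clock: 8.88
eef_pos: [0.5286, 0.0757, 0.0768]
orientation: [-3.141, 0.007, 2.194]
wrist_force: [3.4, -14.7, 5.0]
opening: 0.348
```

```bash
python3 -c "
from h import *
st()"
```

```text
t 8.88 along 24.01 cross 0.15 z 0.0768 yaw 2.1944 F along -15.1 cross -1.4 Fz 5.0 M [-2.461 -0.326  0.027] q6 -2.172 open 0.348
```

Call:
send_rows:
  targets:
    - {"tx": 0, "ty": 0, "tz": 0.003, "rx": 0, "ry": 0, "rz": 0.3}
    - {"tx": 0, "ty": 0, "tz": 0.003, "rx": 0, "ry": 0, "rz": 0.3}
    - {"tx": 0, "ty": 0, "tz": 0.003, "rx": 0, "ry": 0, "rz": 0.3}
    - {"tx": 0, "ty": 0, "tz": 0.003, "rx": 0, "ry": 0, "rz": 0.3}

```text
clock: 9.38
eef_pos: [0.5287, 0.0755, 0.0765]
orientation: [3.138, 0.006, 1.595]
wrist_force: [2.2, -14.9, 4.2]
opening: 0.347
```

```bash
python3 -c "
from h import *
st()"
```

```text
t 9.38 along 23.79 cross 0.16 z 0.0765 yaw 1.5946 F along -14.8 cross -2.6 Fz 4.2 M [-2.586 -0.236  0.06 ] q6 -1.572 open 0.347
```

Call:
send_rows:
  targets:
    - {"tx": 0, "ty": 0, "tz": 0.003, "rx": 0, "ry": 0, "rz": 0.3}
    - {"tx": 0, "ty": 0, "tz": 0.003, "rx": 0, "ry": 0, "rz": 0.3}
    - {"tx": 0, "ty": 0, "tz": 0.003, "rx": 0, "ry": 0, "rz": 0.3}

```text
clock: 9.75
eef_pos: [0.5287, 0.0754, 0.0763]
orientation: [3.136, 0.004, 1.145]
wrist_force: [1.2, -15.6, 6.0]
opening: 0.348
```

```bash
python3 -c "
from h import *
st()"
```

```text
t 9.75 along 23.69 cross 0.08 z 0.0763 yaw 1.1447 F along -15.2 cross -3.9 Fz 6.0 M [-2.765 -0.193  0.096] q6 -1.122 open 0.348
```

Call:
send_rows:
  targets:
    - {"tx": 0, "ty": 0, "tz": 0.003, "rx": 0, "ry": 0, "rz": 0.3}
    - {"tx": 0, "ty": 0, "tz": 0.003, "rx": 0, "ry": 0, "rz": 0.3}
    - {"tx": 0, "ty": 0, "tz": 0.003, "rx": 0, "ry": 0, "rz": 0.3}

```text
clock: 10.12
eef_pos: [0.5285, 0.0753, 0.0761]
orientation: [3.134, 0.002, 0.695]
wrist_force: [1.0, -16.9, 6.7]
opening: 0.347
```

```bash
python3 -c "
from h import *
st()"
```

```text
t 10.12 along 23.61 cross -0.09 z 0.0761 yaw 0.6947 F along -16.4 cross -4.4 Fz 6.7 M [-2.752 -0.126  0.068] q6 -0.672 open 0.347
```

Call:
send_rows:
  targets:
    - {"tx": 0, "ty": 0, "tz": 0.003, "rx": 0, "ry": 0, "rz": 0.3}
    - {"tx": 0, "ty": 0, "tz": 0.003, "rx": 0, "ry": 0, "rz": 0.3}
    - {"tx": 0, "ty": 0, "tz": 0.003, "rx": 0, "ry": 0, "rz": 0.3}

```text
clock: 10.5
eef_pos: [0.5284, 0.0752, 0.0758]
orientation: [3.134, -0.001, 0.245]
wrist_force: [0.4, -17.0, 7.6]
opening: 0.347
```

```bash
python3 -c "
from h import *
st()"
```

```text
t 10.5 along 23.62 cross -0.24 z 0.0758 yaw 0.2447 F along -16.3 cross -5.0 Fz 7.6 M [-2.783 -0.098  0.091] q6 -0.222 open 0.347
```

Call:
send_rows:
  targets:
    - {"tx": 0, "ty": 0, "tz": 0.003, "rx": 0, "ry": 0, "rz": 0.3}
    - {"tx": 0, "ty": 0, "tz": 0.003, "rx": 0, "ry": 0, "rz": 0.3}

```text
clock: 10.75
eef_pos: [0.5283, 0.0752, 0.0757]
orientation: [3.135, -0.003, -0.055]
wrist_force: [1.1, -17.0, 7.7]
opening: 0.348
```

```bash
python3 -c "
from h import *
st()"
```

```text
t 10.75 along 23.62 cross -0.32 z 0.0757 yaw -0.0553 F along -16.5 cross -4.4 Fz 7.7 M [-2.726 -0.045  0.054] q6 0.078 open 0.348
```

Call:
send_rows:
  targets:
    - {"tx": 0, "ty": 0, "tz": 0.003, "rx": 0, "ry": 0, "rz": 0.3}
    - {"tx": 0, "ty": 0, "tz": 0.003, "rx": 0, "ry": 0, "rz": 0.3}

```text
clock: 11.0
eef_pos: [0.5282, 0.0752, 0.0755]
orientation: [3.136, -0.005, -0.355]
wrist_force: [-0.1, -16.3, 8.7]
opening: 0.344
```

```bash
python3 -c "
from h import *
st()"
```

```text
t 11.0 along 23.67 cross -0.39 z 0.0755 yaw -0.3553 F along -15.4 cross -5.2 Fz 8.7 M [-2.786  0.007  0.119] q6 0.378 open 0.344
```

Call:
send_rows:
  targets:
    - {"tx": 0, "ty": 0, "tz": 0.003, "rx": 0, "ry": 0, "rz": 0.3}
    - {"tx": 0, "ty": 0, "tz": 0.003, "rx": 0, "ry": 0, "rz": 0.3}

```text
clock: 11.25
eef_pos: [0.5281, 0.0753, 0.0754]
orientation: [3.138, -0.006, -0.655]
wrist_force: [-0.4, -17.5, 9.3]
opening: 0.344
```

```bash
python3 -c "
from h import *
st()"
```

```text
t 11.25 along 23.73 cross -0.47 z 0.0754 yaw -0.6554 F along -16.5 cross -5.9 Fz 9.3 M [-2.667  0.07   0.097] q6 0.678 open 0.344
```

Call:
send_rows:
  targets:
    - {"tx": 0, "ty": 0, "tz": 0.003, "rx": 0, "ry": 0, "rz": 0.3}
    - {"tx": 0, "ty": 0, "tz": 0.003, "rx": 0, "ry": 0, "rz": 0.3}

```text
clock: 11.5
eef_pos: [0.53, 0.0765, 0.0754]
orientation: [-3.139, -0.008, -0.954]
wrist_force: [3.8, -10.0, 3.6]
opening: 0.349
```

```bash
python3 -c "
from h import *
st()"
```

```text
t 11.5 along 24.36 cross 1.7 z 0.0754 yaw -0.9542 F along -10.7 cross 0.5 Fz 3.6 M [-1.387 -0.724  1.24 ] q6 0.976 open 0.349
```

The moment jumped from about 0.09 to 1.24 N m, so the cap has bottomed and the pads slipped slightly. I'll unwind in small steps and look for the angle at which the moment changes sign.

Call:
send_rows:
  targets:
    - {"tx": 0, "ty": 0, "tz": 0, "rx": 0, "ry": 0, "rz": -0.04}
    - {"tx": 0, "ty": 0, "tz": 0, "rx": 0, "ry": 0, "rz": 0}

```text
clock: 11.75
eef_pos: [0.5304, 0.0769, 0.0754]
orientation: [-3.138, -0.007, -0.931]
wrist_force: [5.1, -9.8, 3.9]
opening: 0.346
```

```bash
python3 -c "
from h import *
st()"
```

```text
t 11.75 along 24.61 cross 2.22 z 0.0754 yaw -0.9308 F along -10.9 cross 1.8 Fz 3.9 M [-1.466 -0.748  0.229] q6 0.952 open 0.346
```

Call:
send_rows:
  targets:
    - {"tx": 0, "ty": 0, "tz": 0, "rx": 0, "ry": 0, "rz": -0.04}
    - {"tx": 0, "ty": 0, "tz": 0, "rx": 0, "ry": 0, "rz": 0}

```text
clock: 12.0
eef_pos: [0.5304, 0.077, 0.0754]
orientation: [-3.138, -0.007, -0.911]
wrist_force: [4.1, -10.0, 4.4]
opening: 0.346
```

```bash
python3 -c "
from h import *
st()"
```

```text
t 12.0 along 24.64 cross 2.22 z 0.0754 yaw -0.9114 F along -10.8 cross 0.7 Fz 4.4 M [-1.402 -0.801  0.028] q6 0.933 open 0.346
```

Call:
send_rows:
  targets:
    - {"tx": 0, "ty": 0, "tz": 0, "rx": 0, "ry": 0, "rz": -0.04}
    - {"tx": 0, "ty": 0, "tz": 0, "rx": 0, "ry": 0, "rz": 0}

```text
clock: 12.25
eef_pos: [0.5303, 0.077, 0.0754]
orientation: [-3.139, -0.007, -0.891]
wrist_force: [4.3, -8.5, 4.0]
opening: 0.345
```

```bash
python3 -c "
from h import *
st()
s=eyes.read_camera('side')[150:250,195:325];s=cv2.resize(s,None,fx=4,fy=4,interpolation=cv2.INTER_CUBIC)
cv2.imwrite('pics/g2.png',s)"
```

```text
t 12.25 along 24.7 cross 2.15 z 0.0754 yaw -0.8914 F along -9.4 cross 1.3 Fz 4.0 M [-1.4   -0.724  0.029] q6 0.913 open 0.345
```

View pics/g2.png

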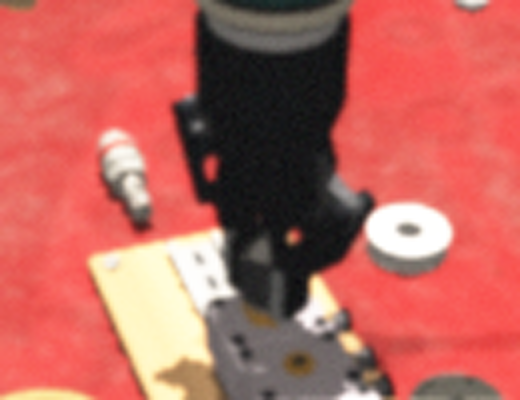

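The crop shows the grip still on the cap at about (265,275) and the block against its neighbour. The slip left the TCP about 2 mm off the cap axis, so I'll open, recentre and regrip harder. Then I'll find the stop again gently, without slipping.

Call:
send_rows:
  targets:
    - {"tx": 0, "ty": 0, "tz": 0, "rx": 0, "ry": 0, "rz": 0}
    - {"tx": 0, "ty": 0, "tz": 0, "rx": 0, "ry": 0, "rz": 0}
    - {"tx": 0, "ty": 0, "tz": 0, "rx": 0, "ry": 0, "rz": 0}
    - {"tx": 0, "ty": 0, "tz": 0, "rx": 0, "ry": 0, "rz": 0}
  jaw: -0.1

```text
clock: 12.8
eef_pos: [0.5262, 0.0792, 0.0739]
orientation: [3.141, -0.0, -0.892]
wrist_force: [0.6, 0.3, 0.6]
opening: 0.546
```

```bash
python3 -c "
from h import *
st();to([.5285,.0757,.0745])"
```

```text
t 12.8 along 28.02 cross -1.02 z 0.0739 yaw -0.8923 F along 0.1 cross 0.6 Fz 0.6 M [-0.005 -0.015  0.006] q6 0.913 open 0.546
t 12.8 pos [0.5262 0.0792 0.0739] rpy [ 3.141 -0.    -0.892] units [ 0.137  0.014 -0.02 ] F [0.6 0.3 0.6] M [-0.   -0.02  0.01] q6 0.913 open 0.546
```

Call:
send_rows:
  targets:
    - {"tx": 0.137, "ty": 0.014, "tz": -0.03, "rx": 0, "ry": 0, "rz": 0}
    - {"tx": 0, "ty": 0, "tz": 0, "rx": 0, "ry": 0, "rz": 0}

```text
clock: 13.05
eef_pos: [0.5293, 0.0753, 0.0751]
orientation: [3.141, -0.001, -0.893]
wrist_force: [-0.5, -0.5, 0.2]
opening: 0.552
```

Call:
send_rows:
  targets:
    - {"tx": 0, "ty": 0, "tz": 0, "rx": 0, "ry": 0, "rz": 0}
    - {"tx": 0, "ty": 0, "tz": 0, "rx": 0, "ry": 0, "rz": 0}
    - {"tx": 0, "ty": 0, "tz": 0, "rx": 0, "ry": 0, "rz": 0}
    - {"tx": 0, "ty": 0, "tz": 0, "rx": 0, "ry": 0, "rz": 0}
    - {"tx": 0, "ty": 0, "tz": 0, "rx": 0, "ry": 0, "rz": 0}
  jaw: 1
  squeeze: 90

```text
clock: 13.68
eef_pos: [0.5289, 0.0755, 0.0752]
orientation: [3.141, -0.001, -0.893]
wrist_force: [-1.7, -0.2, 6.6]
opening: 0.339
```

```bash
python3 -c "
from h import *
st()"
```

```text
t 13.68 along 23.73 cross 0.3 z 0.0752 yaw -0.8926 F along 0.4 cross -1.7 Fz 6.6 M [0.033 0.238 0.024] q6 0.906 open 0.339
```

Call:
send_rows:
  targets:
    - {"tx": 0, "ty": 0, "tz": 0, "rx": 0, "ry": 0, "rz": 0.03}
    - {"tx": 0, "ty": 0, "tz": 0, "rx": 0, "ry": 0, "rz": 0}

```text
clock: 13.92
eef_pos: [0.5289, 0.0755, 0.0752]
orientation: [3.141, -0.001, -0.908]
wrist_force: [-1.7, -0.4, 5.6]
opening: 0.341
```

```bash
python3 -c "
from h import *
st()"
```

```text
t 13.93 along 23.72 cross 0.36 z 0.0752 yaw -0.9076 F along 0.2 cross -1.7 Fz 5.6 M [-0.022  0.23  -0.018] q6 0.921 open 0.341
```

Call:
send_rows:
  targets:
    - {"tx": 0, "ty": 0, "tz": 0, "rx": 0, "ry": 0, "rz": 0.02}
    - {"tx": 0, "ty": 0, "tz": 0, "rx": 0, "ry": 0, "rz": 0}

```text
clock: 14.18
eef_pos: [0.5289, 0.0755, 0.0752]
orientation: [3.141, -0.001, -0.917]
wrist_force: [-0.9, -0.7, 5.2]
opening: 0.34
```

```bash
python3 -c "
from h import *
st()"
```

```text
t 14.18 along 23.73 cross 0.32 z 0.0752 yaw -0.9175 F along -0.4 cross -1.1 Fz 5.2 M [-0.003  0.258  0.038] q6 0.931 open 0.34
```

Call:
send_rows:
  targets:
    - {"tx": -0.063, "ty": -0.022, "tz": 0, "rx": 0, "ry": 0, "rz": 0.02}
    - {"tx": 0, "ty": 0, "tz": 0, "rx": 0, "ry": 0, "rz": 0}

```text
clock: 14.42
eef_pos: [0.5288, 0.0757, 0.0753]
orientation: [3.14, -0.004, -0.926]
wrist_force: [-1.1, -8.8, 4.1]
opening: 0.342
```

```bash
python3 -c "
from h import *
st()"
```

```text
t 14.43 along 23.93 cross 0.35 z 0.0753 yaw -0.926 F along -8.0 cross -3.8 Fz 4.1 M [-1.273  0.029  0.095] q6 0.945 open 0.342
```

Call:
send_rows:
  targets:
    - {"tx": 0, "ty": 0, "tz": 0, "rx": 0, "ry": 0, "rz": 0.02}
    - {"tx": 0, "ty": 0, "tz": 0, "rx": 0, "ry": 0, "rz": 0}

```text
clock: 14.68
eef_pos: [0.5289, 0.0757, 0.0753]
orientation: [3.14, -0.004, -0.936]
wrist_force: [-1.1, -7.6, 4.2]
opening: 0.342
```

```bash
python3 -c "
from h import *
st()"
```

```text
t 14.68 along 23.89 cross 0.36 z 0.0753 yaw -0.9359 F along -6.9 cross -3.5 Fz 4.2 M [-1.281  0.026  0.293] q6 0.954 open 0.342
```

Call:
send_rows:
  targets:
    - {"tx": 0, "ty": 0, "tz": 0, "rx": 0, "ry": 0, "rz": 0.02}
    - {"tx": 0, "ty": 0, "tz": 0, "rx": 0, "ry": 0, "rz": 0}

```text
clock: 14.92
eef_pos: [0.5289, 0.0757, 0.0753]
orientation: [3.14, -0.004, -0.945]
wrist_force: [0.2, -7.2, 4.3]
opening: 0.343
```

```bash
python3 -c "
from h import *
st()"
```

```text
t 14.93 along 23.88 cross 0.37 z 0.0753 yaw -0.9454 F along -6.9 cross -2.1 Fz 4.3 M [-1.252 -0.026  0.471] q6 0.964 open 0.343
```

The stop comes in at yaw -0.926, which agrees with the first contact, and there was no slip. Now the quarter turn anticlockwise, to a target yaw of about +0.648.

Call:
send_rows:
  targets:
    - {"tx": 0, "ty": 0, "tz": -0.0025, "rx": 0, "ry": 0, "rz": -0.319}
    - {"tx": 0, "ty": 0, "tz": -0.0025, "rx": 0, "ry": 0, "rz": -0.319}
    - {"tx": 0, "ty": 0, "tz": -0.0025, "rx": 0, "ry": 0, "rz": -0.319}
    - {"tx": 0, "ty": 0, "tz": -0.0025, "rx": 0, "ry": 0, "rz": -0.319}
    - {"tx": 0, "ty": 0, "tz": -0.0025, "rx": 0, "ry": 0, "rz": -0.319}

```text
clock: 15.55
eef_pos: [0.5285, 0.0759, 0.0756]
orientation: [3.139, -0.001, -0.144]
wrist_force: [-0.9, -6.7, 4.7]
opening: 0.341
```

```bash
python3 -c "
from h import *
st()"
```

```text
t 15.55 along 24.26 cross 0.07 z 0.0756 yaw -0.1441 F along -6.1 cross -3.0 Fz 4.7 M [-1.102  0.219 -0.04 ] q6 0.162 open 0.341
```

Call:
send_rows:
  targets:
    - {"tx": 0, "ty": 0, "tz": -0.0025, "rx": 0, "ry": 0, "rz": -0.319}
    - {"tx": 0, "ty": 0, "tz": -0.0025, "rx": 0, "ry": 0, "rz": -0.319}
    - {"tx": 0, "ty": 0, "tz": -0.0025, "rx": 0, "ry": 0, "rz": -0.319}
    - {"tx": 0, "ty": 0, "tz": -0.0025, "rx": 0, "ry": 0, "rz": -0.319}
    - {"tx": 0, "ty": 0, "tz": -0.0025, "rx": 0, "ry": 0, "rz": -0.315}
    - {"tx": 0, "ty": 0, "tz": 0, "rx": 0, "ry": 0, "rz": 0}
    - {"tx": 0, "ty": 0, "tz": 0, "rx": 0, "ry": 0, "rz": 0}

```text
clock: 16.42
eef_pos: [0.528, 0.0758, 0.076]
orientation: [3.139, 0.002, 0.647]
wrist_force: [-1.4, -6.5, 6.6]
opening: 0.343
```

```bash
python3 -c "
from h import *
st()
s=eyes.read_camera('side')[160:300,200:340];s=cv2.resize(s,None,fx=4,fy=4,interpolation=cv2.INTER_CUBIC)
t=eyes.read_camera('top')[110:240,140:320];t=cv2.resize(t,None,fx=4,fy=4,interpolation=cv2.INTER_CUBIC)
cv2.imwrite('pics/f.png',s);cv2.imwrite('pics/ft.png',t)"
```

```text
t 16.43 along 24.31 cross -0.44 z 0.076 yaw 0.6465 F along -5.7 cross -3.4 Fz 6.6 M [-1.233  0.344  0.033] q6 -0.628 open 0.343
```

View pics/f.png

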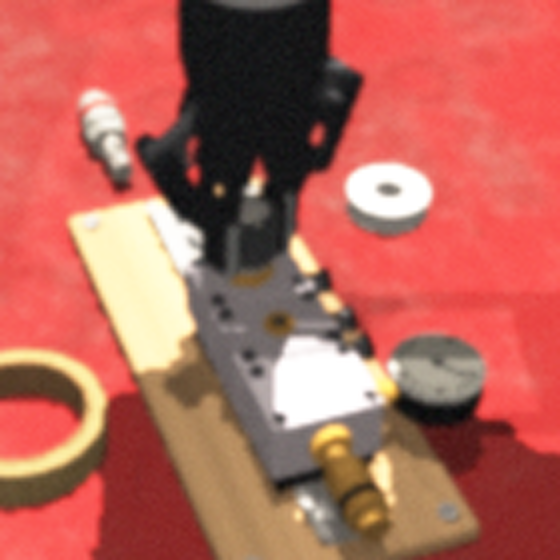

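View pics/ft.png

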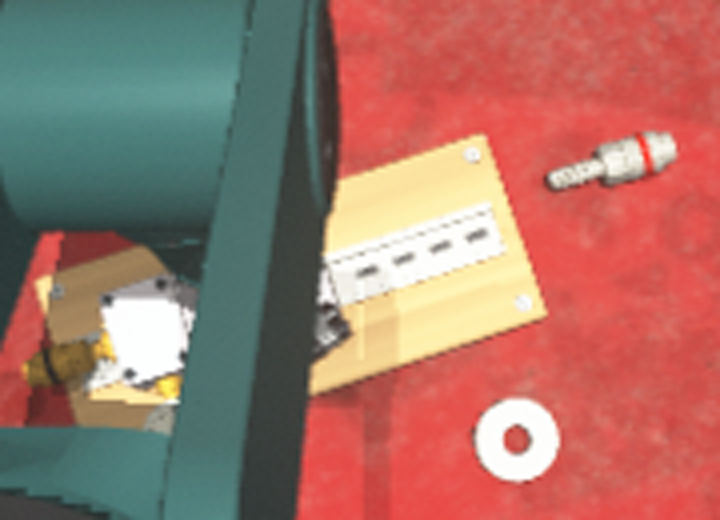

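The side view shows the three blocks in one unbroken row, with the pads on the cap at about (255,240). The coupler, spool and tape roll have not moved. I'm handing the job in.

```bash
python3 -c "
from h import *
st(); print(arm.sign_off())"
```

```text
t 16.52 along 24.3 cross -0.44 z 0.076 yaw 0.6465 F along -5.7 cross -4.4 Fz 6.0 M [-1.215  0.299  0.014] q6 -0.628 open 0.342
the job is handed in; nothing more can be done
None
```

The job is handed in at 16.5 s: the block is against its neighbour and the cap is held a quarter turn off its stop. No verdict was reported.

- **Block:** I gripped the cap and slid the block about 24 mm along the rail to its hard stop. That matches the gap measured in the images. At the stop the force rose to 15 N with almost no further motion.
- **Cap:** I screwed it clockwise about 3.7 rad until it bottomed. On that first contact the torque reached 1.24 N m, the pads slipped and the tool ended about 2 mm off the cap's axis. I opened, recentred, regripped at 90 N and found the stop again gently at tool yaw -0.926, which agreed with the first contact.
- **Back-off:** I then turned it anticlockwise to yaw +0.647, which is 1.57 rad or a quarter turn.
- **Last checks:**
  - The grip is closed on the cap at 90 N, with about 6 N still pushing the block against its neighbour.
  - The last side picture shows no gap and the coupler, spool and tape roll where they were.
  - The cap angle comes from the tool's yaw and torque only, because the gripper hid the index line. In the last top view the arm covered the joint between the blocks.

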